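# Put the woodshop aids back on their shadow boards

## Task

Put the four workshop aids back on their shadow boards: each one upright, lying squarely on the painted silhouette of its own shape and colour, with the clamping square turned so that both of its legs cover the painted L. Somebody has left the clamping square on the wrong board, so clear it off before that board's own tool goes there. Leave the glue bottle standing where it is.

Things in the scene. Friction and masses are not known exactly. Their poses are not given: they have to be found in the camera images.
- square: Red L-shaped clamping square, 0.18 kg: legs 90 mm long outside, 20 wide, 25 high. Origin: underside, centre of the 90 x 90 mm square enclosing the L (in the open inside of the L). One leg runs along its x (centre line y = -35 mm), the other along its y (centre line x = -35 mm); they meet at (-45, -45) mm. Grip across a leg, e.g. at (10, -35) or (-35, 10). Starts upright on the yellow-marked board.
- square_corner (a point): The outer corner of the red clamping square where its two legs meet, on the underside, at (-45, -45, 0) mm in the square's frame; same axes as the square.
- shoe: Yellow push shoe (saw pusher) about 0.20 kg: base 50 mm (its x) by 130 mm (its y), 18 mm high, black rubber sole, and on top a central grip bar 22 mm thick (x), 90 mm long (y), reaching from 18 to 58 mm above the underside. Origin: centre of the underside. Same both ways round. At the start on the bench.
- block: Green sanding block with a cork sole, about 0.12 kg: 50 mm (its x) by 100 mm (its y), 32 mm high. Origin: centre of the underside. Same both ways round. At the start on the bench.
- puck: Blue round bench puck (work riser) with a small black dot on top, about 0.10 kg: 60 mm across, 28 mm high. Origin: centre of the underside. At the start on the bench.
- board_square: Fixed shadow board on the bench: grey panel 115 (its x) x 155 (its y) x 6 mm, on its top face a red painted L, 90 mm legs, 20 mm wide, corner at (-45, -45) mm: the square is home when its origin is over the board's and its x and y point along the board's. Origin: centre of the underside, 6 mm below the top face; z up.
- board_shoe: Fixed shadow board on the bench: grey panel 115 (its x) x 155 (its y) x 6 mm, on its top face a yellow painted rectangle 50 mm (x) by 130 mm (y) at its centre. At the start the red clamping square lies on it. Origin: centre of the underside, 6 mm below the top face; z up.
- board_block: Fixed shadow board on the bench: grey panel 115 (its x) x 155 (its y) x 6 mm, on its top face a green painted rectangle 50 mm (x) by 100 mm (y) at its centre. Origin: centre of the underside, 6 mm below the top face; z up.
- board_puck: Fixed shadow board on the bench: grey panel 115 (its x) x 155 (its y) x 6 mm, on its top face a blue painted disc 60 mm across at its centre. Origin: centre of the underside, 6 mm below the top face; z up.
- glue: Bystander: standing white glue bottle with an orange cap, 56 mm across, 150 mm high, beyond the boards. Origin: centre of its underside.
Not all that is in view belongs to the job. What is meant by the block is not blue, and is the smaller of those in its own colour.

How it is judged:
By the outcome, as a careful person would: the job done as asked, in the order asked, and still so for the second after the job is handed in, with the robot touching nothing.
It also fails if it takes over 112 s, if anything falls off the work surface, if the arm or the gripper's body presses on something with over 40 N, if the wrist force passes 120 N, or if a joint passes its speed limit or range.

## Robot

A 6-joint arm with a two-finger parallel gripper is mounted at the origin on the work surface. World frame = base frame: x ahead of the robot, y to its left, z up, the work surface at z = 0. Lengths are in m, angles in rad, forces in N, time in s.
With the tool pointing down it reaches from about 0.225 to 0.875 m from the base axis. Payload 3.4 kg.
Tool frame: the origin (TCP) lies at the very end of the fingers, on their centre line; the grasp point (between the pads) lies 19 mm behind it; z points along the fingers, y is the line along which they close (so a half turn about z gives the same grasp; the last joint's range is limited). The gripper opens to 85 mm and grips with 20 to 120 N. Pads are 22 mm wide; open, the fingers measure 114 mm over their backs; the gripper's body (76 mm by 85 mm) begins 54 mm behind the grasp point. The pads swing forward as they close: fully open they stand 13 mm farther back than shut.
Start: joints at [-1.29, 0.276, 1.505, -0, 1.361, -0.121], TCP at [0.225, -0.529, 0.231] pointing down, gripper open.
Joint ranges: [-2.89, 2.89], [-0.75, 2.08], [0.22, 2.7], [-1.18, 4.32], [0.11, 2.71], [-2.7, 2.7]. Speed limits (rad/s): [2.57, 2.57, 3.14, 3.14, 3.14, 3.14].

## Interface

Orientations are given as a unit quaternion [w, x, y, z].
In Python, from rig import manip, eyes gives the robot as it stands.
- The arm moves only by the tool servo_tool, never from a script. Its argument "series" is text: rows parted by semicolons, each of 7 numbers parted by spaces: the shift along the tool's x, y, z in m, then the turn, a rotation vector about the tool's x, y, z in degrees, then the closure, from 0 (fully open) to 1 (shut). In form: dx dy dz ax ay az fingers; .... A call has 1 to 5 rows; each row is the pose to reach, as a shift and turn from the pose commanded when the call began, along the tool's axes at that moment; what a row does not reach only later rows make up. A row lasts 1/10 s, in which the tool goes at most 50 mm and 8.59 degrees, less where a joint would pass 70% of its speed; a pose out of reach is approached as far as the arm can. A call with a gripper value outside its range is refused whole. The fingers move at their own pace and stop on an object; "squeeze" is the grip in N (left out, the last holds). Time passes only in rows, so rows that repeat a pose let the fingers close. It gives the time, the measured TCP pose, the force, the opening and the grip force at its end, in the units of the state.
- manip.get_state(): the state, without advancing time (a new reading comes with each control period).
- eyes.get_image(name): name is "scene" or "top"; returns the picture (384x512x3 uint8, red, green, blue); there is no depth.
- eyes.camera_info(name): a dict with "fx", "fy", "cx", "cy" (pixels), "eye" and "orientation" of the camera in the world. Camera axes: x right, y down, z forward; pixel columns grow to the right and rows downward; lengths in m; the calibration is good to about 2 mm. A picture is of the moment at which its call begins. camera_info takes no time and is no camera call.
- manip.sign_off(): hands the job in; it is judged then, once.
The state is a dict: "clock": time; "qpos": joint angles; "qd": joint speeds; "effort": joint torques, N m; "position": TCP position; "ee_rot": TCP orientation; "contact_force": force on the tool from outside, world axes, zero at the start; "moment": the same for the moment, N m; "width": finger opening in m; "gripper_force": force on a finger pad.
Only numpy, scipy, OpenCV 4.12 (cv2) and the standard library are available. Lean on these libraries where they do the work, as an engineer would, in place of code of your own. Each camera call takes 0.05 s, during which the arm holds its last target. There are 200 camera calls.

## Working session

There is one attempt and no reset: what is moved stays moved. The work goes in short steps, Python scripts to look and compute and a tool call to move; the robot and the scene stay as the last step left them, time stands still between calls to the robot, and variables do not carry over. Pictures are saved under pics/ and viewed, at most 14 in all, crops included, and the job is handed in when it is done.

Besides the shell and the picture viewer there is one more tool, called after "Request:" in YAML: its name, and indented under it one key for each argument. servo_tool: Moves the arm, as the interface text tells. Its arguments: {"type":"object","properties":{"series":{"type":"string"},"squeeze":{"type":"number"}},"required":["series"]}

```bash
ls; mkdir -p pics; python3 - <<'E'
from rig import manip, eyes
import cv2
for n in("scene","top"):
    im=eyes.get_image(n); cv2.imwrite(f"pics/{n}0.png",im[:,:,::-1]); print(n,eyes.camera_info(n))
s=manip.get_state();print(s)
E
```

```text
pics
scene {'fx': 409.1599262051344, 'fy': 409.1599262051344, 'cx': 254.25239270066038, 'cy': 196.23719026685436, 'eye': array([ 1.38878945, -0.18669261,  1.02595787]), 'orientation': array([-0.2732017 ,  0.72805563,  0.58696523, -0.22531679])}
top {'fx': 375.0904038942765, 'fy': 375.0904038942765, 'cx': 257.514300343313, 'cy': 194.89806347972163, 'eye': array([ 0.34226172, -0.00930174,  1.08441975]), 'orientation': array([-0.05113207,  0.71440977, -0.69463095,  0.06702263])}
{'clock': 0.1, 'qpos': array([-1.28998904e+00,  2.76554030e-01,  1.50599871e+00, -3.05566338e-05,
        1.36072743e+00, -1.20989891e-01]), 'qd': array([-0.00152009, -0.00139542, -0.00227458, -0.00095695, -0.00057143,
       -0.00043778]), 'effort': array([ 4.72522097e-04, -4.17703235e+01, -2.46403027e+01, -2.22628573e-04,
        5.84250127e-03, -2.31860594e-05]), 'position': array([ 0.22472455, -0.52875075,  0.23051664]), 'ee_rot': array([-8.39873370e-04,  9.79886673e-01,  1.99552992e-01, -8.22439813e-05]), 'contact_force': array([-0.25690393,  0.05876322,  0.18418049]), 'moment': array([-0.05170026,  0.03334072,  0.03221554]), 'gripper_force': 0.0, 'width': 0.08529007273601702}
```

View pics/scene0.png

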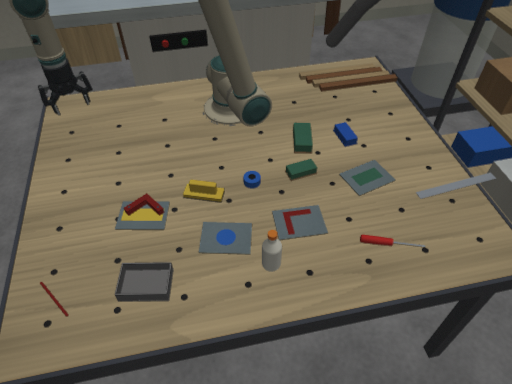

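View pics/top0.png

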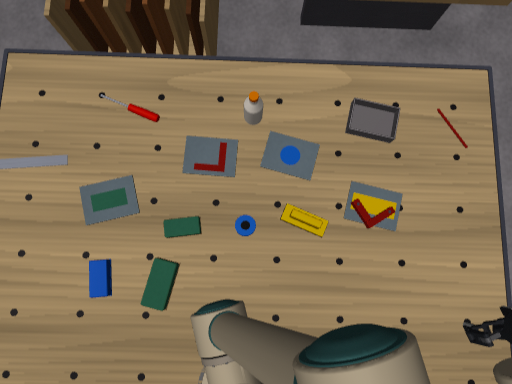

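In the top image (x up, y to the left), block candidates are the small green (182,227), the large green (160,284) and the blue one (100,278); I choose the small green. Red candidates are the L on the yellow board (373,212), the painted L (210,156), the screwdriver (143,113) and the pencil (452,128); I choose the first. Blue candidates are the puck (245,225) and the painted disc (290,155); I choose the puck. The shoe is at (304,220) and the glue bottle at (253,108).

```bash
cat > h.py <<'E'
import numpy as np, cv2
from rig import manip, eyes
from scipy.spatial.transform import Rotation as R
def rot(q): return R.from_quat(q,scalar_first=True)
def ray(cam,uv,z):
    """pixels (N,2) onto plane z -> world xy"""
    c=eyes.camera_info(cam); uv=np.asarray(uv,float).reshape(-1,2)
    d=np.c_[(uv[:,0]-c['cx'])/c['fx'],(uv[:,1]-c['cy'])/c['fy'],np.ones(len(uv))]
    d=rot(c['orientation']).apply(d)
    return (c['eye']+d*((z-c['eye'][2])/d[:,2])[:,None])[:,:2]
def pix(cam,P):
    c=eyes.camera_info(cam); p=rot(c['orientation']).inv().apply(np.atleast_2d(P)-c['eye'])
    return np.c_[p[:,0]/p[:,2]*c['fx']+c['cx'],p[:,1]/p[:,2]*c['fy']+c['cy']]
def hsv(im): return cv2.cvtColor(im,cv2.COLOR_RGB2HSV)
RANGES=dict(red=[(0,110,50),(8,255,255)],yel=[(20,150,100),(33,255,255)],grn=[(65,100,20),(95,255,255)],blu=[(100,150,40),(120,255,255)],gry=[(85,20,60),(125,120,200)])
def blob(im,col,uv,rad=40,extra=None):
    """mask of colour component(s) nearest uv, within rad"""
    m=cv2.inRange(hsv(im),*RANGES[col]); w=np.zeros_like(m); cv2.circle(w,uv,rad,255,-1); m&=w
    n,l,st,ce=cv2.connectedComponentsWithStats(m)
    k=1+np.argmax(st[1:,4]/(10+np.hypot(*(ce[1:]-uv).T)))
    return (l==k).astype(np.uint8)*255
def rect(cam,m,z):
    """min-area rect in world of mask outline: centre, (short,long), angle of long axis in deg"""
    c=max(cv2.findContours(m,cv2.RETR_EXTERNAL,cv2.CHAIN_APPROX_NONE)[0],key=cv2.contourArea)
    p=ray(cam,c.reshape(-1,2),z)
    (x,y),(w,h),a=cv2.minAreaRect((p*1000).astype(np.float32))
    if w>h: w,h=h,w
    else: a+=90
    return np.round([x,y,w,h,(a+90)%180-90],1)
E
python3 - <<'E'
from h import *
im=cv2.imread("pics/top0.png")[:,:,::-1].copy()
H=hsv(im)
for n,(u,v) in dict(blk=(182,227),shoe=(294,217),puck=(245,216),sq=(366,216),board=(195,142),paintL=(210,167),disc=(290,155),rect=(110,200),yel=(380,203),pb=(350,205)).items(): print(n,H[v,u])
for n,a in dict(block=('grn',(182,227),.032),shoe=('yel',(304,220),.03),puck=('blu',(245,225),.028),pblock=('grn',(110,200),.006),pdisc=('blu',(290,155),.006),paintL=('red',(214,158),.006),sq=('red',(373,212),.031),bsq=('gry',(210,156),.006),bpk=('gry',(290,155),.006),bblk=('gry',(110,200),.006),bsh=('gry',(373,206),.006)).items():
    m=blob(im,a[0],a[1]); print(n,cv2.countNonZero(m),rect('top',m,a[2]))
c=im[125:245,70:410]; cv2.imwrite("pics/crop1.png",cv2.resize(c,None,fx=2.35,fy=2.35,interpolation=cv2.INTER_CUBIC)[:,:,::-1])
E
```

```text
blk [ 78 144  85]
shoe [ 23 255 136]
puck [108 231 170]
sq [  2 241 113]
board [102  43 106]
paintL [  1 237 113]
disc [108 234 168]
rect [ 77 142  86]
yel [ 24 255 190]
pb [ 36  36 106]
block 607 [424.6 178.2  47.2  99.5 -81.7]
shoe 809 [ 453.9 -164.2   51.4  129.    68.1]
puck 284 [434.1   2.2  55.7  55.9  46.8]
pblock 561 [499.  397.5  48.1  97.8 -74.3]
pdisc 305 [ 648.1 -123.4   55.3   57.   -88.1]
paintL 326 [637.6 112.4  86.4  89.   87.3]
sq 400 [ 494.6 -360.4   87.8   94.6  -58.3]
bsq 1444 [637.7 112.3 110.8 152.5  87. ]
bpk 1534 [ 648.2 -123.6  111.2  152.3   75.8]
bblk 1430 [498.4 396.5 110.7 152.7 -74.8]
bsh 884 [ 503.6 -370.   110.9  153.5   77.4]
```

View pics/crop1.png

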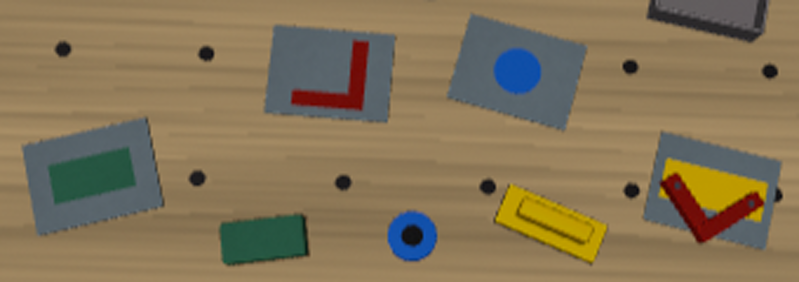

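```bash
cat >> h.py <<'E'
def go(x,y,z,yaw,s=None):
    """print shift in tool axes (m) and az (deg) to TCP x,y,z (m) with closing axis at yaw deg (mod 180)"""
    s=s or manip.get_state(); r=rot(s['ee_rot']); d=r.inv().apply(np.array([x,y,z])-s['position'])
    ty=r.apply([0,1,0]); a=np.degrees(np.arctan2(ty[1],ty[0])); da=(yaw-a+90)%180-90
    print('d',np.round(d,4),'az',round(-da,2),'| pos',np.round(s['position'],4),'yaw',round(a,2),'w',round(s['width'],4),'t',round(s['clock'],2),'F',np.round(s['contact_force'],1))
E
python3 - <<'E'
from h import *
im=cv2.imread("pics/top0.png")[:,:,::-1].copy()
V=hsv(im)[:,:,2]; m=blob(im,'red',(373,212))
print(V[196:232,346:398][::2,::2]*(m[196:232,346:398][::2,::2]>0))
print('glue', ray('top',[[253,116]],.1), ray('scene',[[272,264]],.0))
E
```

```text
[[  0   0   0   0   0   0   0   0   0   0   0   0   0   0   0   0   0   0
    0   0   0   0   0   0   0   0]
 [  0   0   0   0   0   0   0   0   0   0   0   0   0   0   0   0   0   0
    0   0   0   0   0   0   0   0]
 [  0   0   0   0   0 112 112   0   0   0   0   0   0   0   0   0   0   0
    0   0   0   0   0   0   0   0]
 [  0   0   0  81 113 112   0   0   0   0   0   0   0   0   0   0   0   0
    0   0   0   0   0   0   0   0]
 [  0   0   0  75  99 111   0 112   0   0   0   0   0   0   0   0   0   0
    0   0   0   0   0   0   0   0]
 [  0   0   0   0  75 115 111 112 112   0   0   0   0   0   0   0   0   0
    0   0   0   0   0   0   0   0]
 [  0   0   0   0   0  78 110 112 112   0   0   0   0   0   0   0   0   0
    0   0   0  88 110 110   0   0]
 [  0   0   0   0   0  73 107 112 114 114   0   0   0   0   0   0   0   0
    0   0 124  93   0 109   0   0]
 [  0   0   0   0   0   0  75 112 113 113 114   0   0   0   0   0   0   0
  101 111 111  90   0 110   0   0]
 [  0   0   0   0   0   0   0  85 111 113 113 112   0   0   0   0   0 113
  112 111 109 110 122   0   0   0]
 [  0   0 
[... 223 characters left out ...]
 0   0   0   0   0   0  85 115 108 118 112 112 112 111 113
    0   0   0   0   0   0   0   0]
 [  0   0   0   0   0   0   0   0   0  63  93 114 111 113 112 113 104   0
    0   0   0   0   0   0   0   0]
 [  0   0   0   0   0   0   0   0   0   0  78 113 112 112 112   0   0   0
    0   0   0   0   0   0   0   0]
 [  0   0   0   0   0   0   0   0   0   0  77  85 112 121   0   0   0   0
    0   0   0   0   0   0   0   0]
 [  0   0   0   0   0   0   0   0   0   0   0   0   0   0   0   0   0   0
    0   0   0   0   0   0   0   0]
 [  0   0   0   0   0   0   0   0   0   0   0   0   0   0   0   0   0   0
    0   0   0   0   0   0   0   0]]
glue [[ 0.72915616 -0.01113261]] [[ 0.76957682 -0.00883924]]
```

Top face V>98 separates from the sides.

```bash
python3 - <<'E'
from h import *
im=cv2.imread("pics/top0.png")[:,:,::-1].copy()
V=hsv(im)[:,:,2]; m=blob(im,'red',(373,212)); m[V<98]=0
m=cv2.morphologyEx(m,cv2.MORPH_CLOSE,np.ones((3,3)))
x,y,w,h,a=rect('top',m,.031); print(x,y,w,h,a)
for yx in (a,a+90):
  for g in ((10,-35),(-35,10)):
    t=np.radians(yx); c,s=np.cos(t),np.sin(t); print(yx,g,x+c*g[0]-s*g[1],y+s*g[0]+c*g[1])
mb=blob(im,'grn',(182,227)); print(rect('top',mb&(255*(V>76)).astype(np.uint8),.032))
print('shoe',rect('top',blob(im,'yel',(304,220)),.018))
t=np.radians(-60);x,y=x/1e3,y/1e3
go(.515,-.343,.1,-60.)
E
```

```text
493.4 -364.5 86.7 94.4 -63.0
-63.0 (10, -35) 466.7546766508026 -389.29973273276784
-63.0 (-35, 10) 486.4203977509995 -328.7748666560117
27.0 (10, -35) 518.1997327327678 -391.1453233491974
27.0 (-35, 10) 457.67486665601166 -371.47960224900044
[425.1 180.7  45.4  94.8 -81.6]
shoe [ 455.1 -165.9   52.   130.5   68.1]
d [ 0.3398 -0.0572  0.1307] az -6.98 | pos [ 0.2247 -0.5288  0.2305] yaw -66.98 w 0.0853 t 0.1 F [-0.3  0.1  0.2]
```

```bash
cat >> h.py <<'E'
def ell(cam,m,z,du=5):
    """L pose from top-face mask: centre-line fits of both legs (u-split about the corner, the lowest pixel)"""
    vv,uu=np.nonzero(m); P=ray(cam,np.c_[uu,vv],z)*1000
    (cx,cy),(w,h),a=cv2.minAreaRect(P.astype(np.float32)); best=None
    t=np.radians(a); 
    ang=[a+90*k for k in range(4)]
    def loc(o,yaw): t=np.radians(yaw); return (P-o)@np.array([[np.cos(t),-np.sin(t)],[np.sin(t),np.cos(t)]])
    yaw=max(ang,key=lambda q:-loc((cx,cy),q).sum()); o=np.array([cx,cy])
    for _ in range(15):   # refine: line fit on each leg's clear part, in the L's own frame
        q=loc(o,yaw); A=q[(q[:,0]>-15)&(q[:,1]<-5)&(q[:,0]<38)]; B=q[(q[:,1]>-15)&(q[:,0]<-5)&(q[:,1]<38)]
        pa=np.polyfit(A[:,0],A[:,1],1); pb=np.polyfit(B[:,1],B[:,0],1)
        da=np.degrees(pa[0]-pb[0])/2
        c=np.array([np.polyval(pb,-35)+35,np.polyval(pa,-35)+35]); t=np.radians(yaw)
        o=o+np.array([np.cos(t)*c[0]-np.sin(t)*c[1],np.sin(t)*c[0]+np.cos(t)*c[1]]); yaw+=da
    def pt(x,y): t=np.radians(yaw); return np.round(o+[np.cos(t)*x-np.sin(t)*y,np.sin(t)*x+np.cos(t)*y],1)
    return np.round(o,1),round(yaw,2),np.round(np.degrees([pa[0],pb[0]]),1),len(A),len(B),pt
E
python3 - <<'E'
from h import *
im=cv2.imread("pics/top0.png")[:,:,::-1].copy()
V=hsv(im)[:,:,2]; m=blob(im,'red',(373,212)); m[V<98]=0
m=cv2.morphologyEx(m,cv2.MORPH_CLOSE,np.ones((3,3)))
r=ell('top',m,.031); print(r[:5],r[5](-35,0),r[5](-45,-45),r[5](-35,10))
g=r[5](-35,5)/1000
print(g); go(*g,.1,r[1])
r=ell('top',blob(im,'red',(214,158)),.006); print(r[:5])
E
```

```text
(array([ 498.1, -362.9]), np.float64(303.47), array([-0.5, -0.8]), 106, 117) [ 478.8 -333.7] [ 435.8 -350.1] [ 487.2 -328.2]
[ 0.483  -0.3309]
d [ 0.3151 -0.0809  0.1307] az -10.45 | pos [ 0.2247 -0.5288  0.2305] yaw -66.98 w 0.0853 t 0.1 F [-0.3  0.1  0.2]
(array([638.5, 112.5]), np.float64(358.0), array([-0.2, -0.3]), 113, 107)
```

Request:
servo_tool:
  series: "0.315 -0.081 0.11 0 0 -10.5 0; 0.315 -0.081 0.11 0 0 -10.5 0; 0.315 -0.081 0.11 0 0 -10.5 0; 0.315 -0.081 0.11 0 0 -10.5 0; 0.315 -0.081 0.11 0 0 -10.5 0"
  squeeze: 50

```text
clock: 0.6
position: [0.4139, -0.3838, 0.1503]
ee_rot: [-0.0, 0.958, 0.288, -0.0]
contact_force: [1.0, 0.5, 0.0]
width: 0.0852
gripper_force: 0.0
```

Request:
servo_tool:
  series: "0 0 0 0 0 0 0; 0 0 0 0 0 0 0; 0 0 0 0 0 0 0"

```text
clock: 0.9
position: [0.4124, -0.386, 0.1514]
ee_rot: [0.0, 0.958, 0.288, -0.0]
contact_force: [-0.4, -0.4, 0.4]
width: 0.0854
gripper_force: 0.0
```

```bash
python3 -c "
from h import *
go(.483,-.331,.010,-56.5)"
```

```text
d [ 0.0894 -0.007   0.1413] az 0.0 | pos [ 0.4124 -0.386   0.1514] yaw -56.5 w 0.0854 t 0.9 F [-0.4 -0.4  0.4]
```

Request:
servo_tool:
  series: "0.089 -0.007 0.07 0 0 0 0; 0.089 -0.007 0.07 0 0 0 0; 0.089 -0.007 0.07 0 0 0 0; 0.089 -0.007 0.095 0 0 0 0; 0.089 -0.007 0.095 0 0 0 0"

```text
clock: 1.4
position: [0.481, -0.3301, 0.0542]
ee_rot: [-0.002, 0.958, 0.288, -0.002]
contact_force: [0.5, -0.7, -0.0]
width: 0.0855
gripper_force: 0.0
```

```bash
python3 -c "
from h import *
go(.483,-.331,.010,-56.5)
cv2.imwrite('pics/a.png',cv2.resize(eyes.get_image('scene')[150:270,60:260],None,fx=4,fy=4)[:,:,::-1])"
```

```text
d [0.0013 0.0021 0.0442] az -0.03 | pos [ 0.481  -0.3301  0.0542] yaw -56.53 w 0.0855 t 1.4 F [ 0.5 -0.7 -0. ]
```

View pics/a.png

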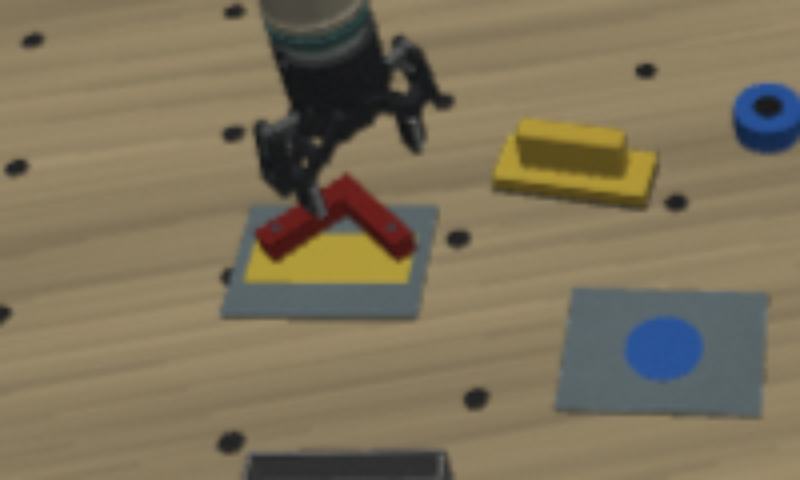

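The crop shows the fingers straddling the right-hand (y) leg of the red square, with the inner finger over the open inside at about (310,200). Descending.

Request:
servo_tool:
  series: "0 0.001 0.025 0 0 0 0; 0 0.001 0.044 0 0 0 0; 0 0.001 0.044 0 0 0 0; 0 0.001 0.044 0 0 0 1; 0 0.001 0.044 0 0 0 1"

```text
clock: 1.95
position: [0.4845, -0.3326, 0.0141]
ee_rot: [0.001, 0.958, 0.288, 0.001]
contact_force: [0.4, 0.5, -0.2]
width: 0.0594
gripper_force: 0.0
```

Request:
servo_tool:
  series: "0 0 0 0 0 0 1; 0 0 0 0 0 0 1; 0 0 0 0 0 0 1; 0 0 0 0 0 0 1; 0 0 0 0 0 0 1"

```text
clock: 2.45
position: [0.4842, -0.3315, 0.0132]
ee_rot: [0.001, 0.957, 0.288, 0.0]
contact_force: [-1.7, -0.6, 5.8]
width: 0.0188
gripper_force: 50.2
```

```bash
python3 -c "
from h import *
go(.483,-.331,.010,-56.5)
c=np.radians(-2.5);g=np.array([.6379,.1124])+np.array([np.cos(c)*-.035-np.sin(c)*.005,np.sin(c)*-.035+np.cos(c)*.005]);print(g)"
```

```text
d [-0.0008 -0.0011  0.0032] az 0.03 | pos [ 0.4842 -0.3315  0.0132] yaw -56.47 w 0.0188 t 2.45 F [-1.7 -0.6  5.8]
[0.60315141 0.11892192]
```

Request:
servo_tool:
  series: "0 0 -0.03 0 0 0 1; 0 0 -0.06 0 0 0 1; 0 0 -0.1 0 0 0 1; 0 0 -0.145 0 0 0 1; 0 0 -0.165 0 0 0 1"

```text
clock: 2.95
position: [0.4851, -0.332, 0.181]
ee_rot: [0.002, 0.957, 0.289, 0.002]
contact_force: [0.6, -0.5, -1.9]
width: 0.0188
gripper_force: 49.6
```

Request:
servo_tool:
  series: "0.03 -0.027 0 0 0 -8 1; 0.065 -0.058 0 0 0 -16 1; 0.1 -0.089 0 0 0 -24 1; 0.135 -0.12 0 0 0 -32 1; 0.17 -0.152 0 0 0 -40 1"

```text
clock: 3.45
position: [0.5412, -0.1086, 0.1766]
ee_rot: [-0.0, 0.8, 0.601, -0.0]
contact_force: [0.6, 1.0, -2.8]
width: 0.0189
gripper_force: 49.7
```

```bash
python3 -c "
from h import *
go(.603,.119,.17,-2.5)"
```

```text
d [ 0.2358 -0.0041  0.0066] az -13.67 | pos [ 0.5412 -0.1086  0.1766] yaw -16.17 w 0.0189 t 3.45 F [ 0.6  1.  -2.8]
```

Request:
servo_tool:
  series: "0.045 -0.001 0 0 0 -4 1; 0.09 -0.002 0 0 0 -8 1; 0.135 -0.002 0 0 0 -12 1; 0.18 -0.003 0 0 0 -13.7 1; 0.22 -0.004 0 0 0 -13.7 1"

```text
clock: 3.95
position: [0.5998, 0.104, 0.1764]
ee_rot: [-0.001, 0.724, 0.69, -0.0]
contact_force: [0.8, -0.6, -2.2]
width: 0.0184
gripper_force: 49.7
```

Request:
servo_tool:
  series: "0 0 0.04 0 0 0 1; 0 0 0.08 0 0 0 1; 0 0 0.1 0 0 0 1; 0 0 0.1 0 0 0 1"

```text
clock: 4.35
position: [0.5964, 0.1017, 0.0729]
ee_rot: [-0.003, 0.724, 0.69, -0.004]
contact_force: [-0.0, 0.7, -2.5]
width: 0.0187
gripper_force: 49.6
```

```bash
python3 - <<'E'
from h import *
go(.603,.119,.02,-2.5)
im=eyes.get_image('top'); cv2.imwrite('pics/b.png',im[:,:,::-1])
u=pix('top',[[.638,.112,.08]])[0].astype(int);print(u)
s=eyes.get_image('scene')
cv2.imwrite('pics/b2.png',np.hstack([cv2.resize(im[100:200,150:280],(520,400)),cv2.resize(s[170:270,240:340],(280,280)) if 0 else cv2.resize(s[150:290,240:338],(280,400))])[:,:,::-1])
E
```

```text
d [0.0176 0.0063 0.0528] az -0.25 | pos [0.5964 0.1017 0.0729] yaw -2.75 w 0.0187 t 4.35 F [-0.   0.7 -2.5]
[207 148]
```

View pics/b2.png

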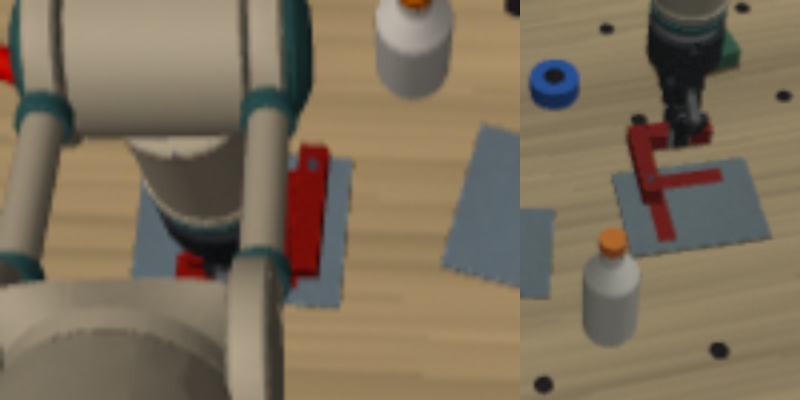

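Request:
servo_tool:
  series: "0.017 0.006 0.02 0 0 0 1; 0.017 0.006 0.04 0 0 0 1; 0.017 0.006 0.052 0 0 0 1; 0.017 0.006 0.055 0 0 0 1; 0.017 0.006 0.055 0 0 0 1"

```text
clock: 4.95
position: [0.6074, 0.118, 0.0228]
ee_rot: [0.0, 0.724, 0.69, 0.0]
contact_force: [-0.0, 0.8, -2.8]
width: 0.0188
gripper_force: 49.5
```

```bash
python3 -c "
from h import *
go(.603,.119,.0132,-2.5)
im=eyes.get_image('scene'); cv2.imwrite('pics/c.png',im[:,:,::-1])
m=blob(im,'red',(300,220),60); V=hsv(im)[:,:,2]
print(np.histogram(V[m>0],12))"
```

```text
d [ 0.0008 -0.0044  0.0096] az -0.3 | pos [0.6074 0.118  0.0228] yaw -2.8 w 0.0188 t 4.95 F [-0.   0.8 -2.8]
(array([10, 24, 23,  8,  6, 11,  4, 23, 94, 34,  5,  5]), array([ 51.  ,  56.75,  62.5 ,  68.25,  74.  ,  79.75,  85.5 ,  91.25,
        97.  , 102.75, 108.5 , 114.25, 120.  ]))
```

Request:
servo_tool:
  series: "0.001 -0.004 0.004 0 0 0 1; 0.001 -0.004 0.008 0 0 0 1; 0.001 -0.004 0.01 0 0 0 1; 0.001 -0.004 0.01 0 0 0 1; 0.001 -0.004 0.01 0 0 0 1"

```text
clock: 5.5
position: [0.6027, 0.1195, 0.0132]
ee_rot: [-0.0, 0.724, 0.69, -0.0]
contact_force: [-3.2, -0.5, 5.5]
width: 0.0187
gripper_force: 50.6
```

```bash
python3 -c "
from h import *
go(.603,.119,.0132,-2.5)
im=eyes.get_image('scene'); cv2.imwrite('pics/c.png',cv2.resize(im[170:270,240:360],None,fx=5,fy=5)[:,:,::-1])"
```

```text
d [-0.0004  0.0003  0.    ] az -0.27 | pos [0.6027 0.1195 0.0132] yaw -2.77 w 0.0187 t 5.5 F [-3.2 -0.5  5.5]
```

View pics/c.png

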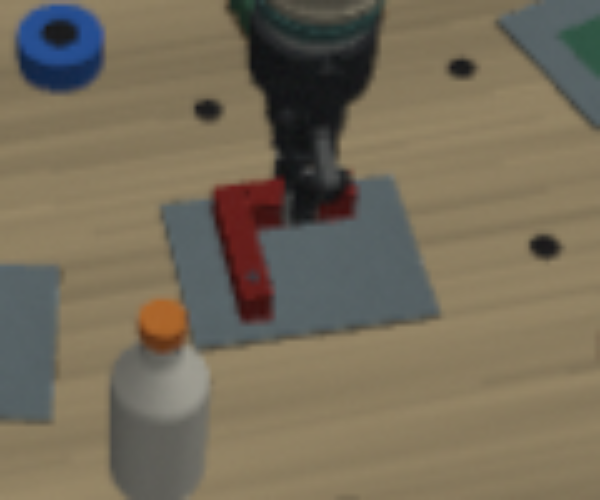

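The crop shows the square lying flat on its board, no painted red left uncovered. Release, back off, then measure.

Request:
servo_tool:
  series: "0 0 0 0 0 0 0.4; 0 0 0 0 0 0 0.4; 0 0 0 0 0 0 0; 0 0 -0.03 0 0 0 0; 0 0 -0.07 0 0 0 0"

```text
clock: 6.05
position: [0.6012, 0.1192, 0.0805]
ee_rot: [-0.002, 0.724, 0.69, -0.002]
contact_force: [1.1, 1.0, 0.2]
width: 0.0853
gripper_force: 0.0
```

Request:
servo_tool:
  series: "-0.05 0 -0.03 0 0 0 0; -0.1 -0.02 -0.03 0 0 0 0; -0.15 -0.04 -0.03 0 0 0 0; -0.2 -0.06 -0.03 0 0 0 0; -0.24 -0.08 -0.03 0 0 0 0"

```text
clock: 6.55
position: [0.5172, -0.1067, 0.1124]
ee_rot: [0.001, 0.724, 0.69, 0.0]
contact_force: [0.0, -0.2, -0.2]
width: 0.0854
gripper_force: 0.0
```

```bash
python3 - <<'E'
from h import *
im=eyes.get_image('top'); cv2.imwrite('pics/d.png',im[:,:,::-1])
V=hsv(im)[:,:,2]; m=blob(im,'red',(210,156)); m[V<98]=0
m=cv2.morphologyEx(m,cv2.MORPH_CLOSE,np.ones((3,3)))
r=ell('top',m,.031); print(cv2.countNonZero(m),r[:5])
s=eyes.get_image('scene'); cv2.imwrite('pics/d2.png',s[:,:,::-1])
V=hsv(s)[:,:,2]; m=blob(s,'red',(300,215)); m[V<94]=0
r=ell('scene',m,.031); print(cv2.countNonZero(m),r[:5])
s0=cv2.imread('pics/scene0.png')[:,:,::-1].copy(); print('paint scene',ell('scene',blob(s0,'red',(300,219)),.006)[:5])
print(rect('top',blob(im,'gry',(210,156)),.006))
print('shoeboard',rect('top',blob(im,'gry',(373,206)),.006),rect('top',blob(im,'yel',(373,206)),.006),rect('scene',blob(s,'gry',(143,215)),.006),rect('scene',blob(s,'yel',(143,213)),.006))
print('shoe',rect('top',blob(im,'yel',(304,220)),.018))
go(.455,-.166,.15,-21.9)
E
```

```text
336 (array([636.8, 111.4]), np.float64(357.16), array([0.1, 0.4]), 113, 109)
211 (array([638.3, 110. ]), np.float64(357.3), array([-0.8, -0.8]), 72, 69)
paint scene (array([637.1, 110.5]), np.float64(357.11), array([0.4, 0.4]), 78, 70)
[637.8 112.2 110.8 152.3  87.1]
shoeboard [ 503.6 -370.   110.9  153.7   77.4] [ 504.2 -370.1   49.4  129.8   77.4] [ 504.9 -373.5  107.1  154.4   77.5] [ 502.1 -372.4   41.3  127.    77.6]
shoe [ 461.1 -151.1   51.8   97.1   68.2]
d [-0.0596 -0.0568 -0.0376] az 18.79 | pos [ 0.5149 -0.1096  0.1122] yaw -3.11 w 0.085 t 6.65 F [0.3 0.3 0.2]
```

Request:
servo_tool:
  series: "-0.06 -0.057 -0.01 0 0 8 0; -0.06 -0.057 -0.01 0 0 16 0; -0.06 -0.057 -0.01 0 0 18.8 0; -0.06 -0.057 0.005 0 0 18.8 0; -0.06 -0.057 0.025 0 0 18.8 0"

```text
clock: 7.15
position: [0.4592, -0.1624, 0.0879]
ee_rot: [0.002, 0.827, 0.562, 0.001]
contact_force: [-0.1, -0.9, -0.7]
width: 0.0854
gripper_force: 0.0
```

```bash
python3 - <<'E'
from h import *
go(.456,-.167,.027,-21.9)
im=eyes.get_image('scene'); cv2.imwrite('pics/e.png',cv2.resize(im[140:220,150:270],None,fx=5,fy=5)[:,:,::-1])
E
```

```text
d [-0.0054 -0.0015  0.0609] az 0.28 | pos [ 0.4592 -0.1624  0.0879] yaw -21.62 w 0.0854 t 7.15 F [-0.1 -0.9 -0.7]
```

View pics/e.png

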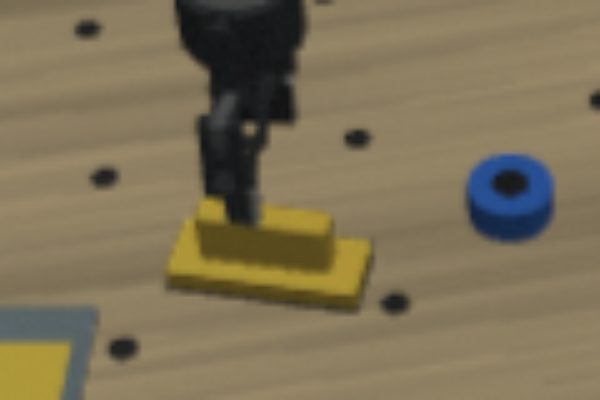

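The fingers straddle the yellow grip bar, with the front finger at crop (240,215) and the bar centre near (265,235). That agrees with the −22° closing axis. Descending.

Request:
servo_tool:
  series: "-0.005 -0.002 0.03 0 0 0.3 0; -0.005 -0.002 0.06 0 0 0.3 0; -0.005 -0.002 0.06 0 0 0.3 0; -0.005 -0.002 0.06 0 0 0.3 1; -0.005 -0.002 0.06 0 0 0.3 1"

```text
clock: 7.7
position: [0.4554, -0.1663, 0.0285]
ee_rot: [0.001, 0.828, 0.56, 0.001]
contact_force: [0.6, -0.4, -0.3]
width: 0.059
gripper_force: 0.0
```

Request:
servo_tool:
  series: "0 0 0 0 0 0 1; 0 0 0 0 0 0 1; 0 0 0 0 0 0 1; 0 0 0 0 0 0 1; 0 0 0 0 0 0 1"

```text
clock: 8.2
position: [0.4548, -0.1663, 0.0282]
ee_rot: [0.001, 0.828, 0.56, 0.001]
contact_force: [0.0, -0.3, 6.5]
width: 0.0211
gripper_force: 51.7
```

Request:
servo_tool:
  series: "0 0 -0.03 0 0 0 1; 0 0 -0.06 0 0 0 1; 0 0 -0.08 0 0 0 1; 0 0 -0.08 0 0 0 1"

```text
clock: 8.6
position: [0.4557, -0.1669, 0.1095]
ee_rot: [0.003, 0.828, 0.56, 0.001]
contact_force: [0.4, -0.5, -2.5]
width: 0.0209
gripper_force: 50.7
```

```bash
python3 - <<'E'
from h import *
go(.504,-.3705,.1,-12.6)
E
```

```text
d [-0.171   0.1206  0.0104] az -9.28 | pos [ 0.4557 -0.1669  0.1095] yaw -21.88 w 0.0209 t 8.6 F [ 0.4 -0.5 -2.5]
```

Request:
servo_tool:
  series: "-0.038 0.027 0 0 0 -3 1; -0.076 0.054 0 0 0 -6 1; -0.115 0.081 0 0 0 -9.3 1; -0.15 0.106 0 0 0 -9.3 1; -0.171 0.1205 0.01 0 0 -9.3 1"

```text
clock: 9.1
position: [0.503, -0.3735, 0.0962]
ee_rot: [0.001, 0.781, 0.625, -0.0]
contact_force: [0.5, 0.6, -2.3]
width: 0.0211
gripper_force: 50.5
```

Request:
servo_tool:
  series: "0 0 0.02 0 0 0 1; 0 0 0.04 0 0 0 1; 0 0 0.05 0 0 0 1; 0 0 0.05 0 0 0 1"

```text
clock: 9.5
position: [0.5003, -0.3679, 0.0441]
ee_rot: [-0.003, 0.78, 0.625, -0.0]
contact_force: [-1.1, -0.4, -2.0]
width: 0.0214
gripper_force: 50.4
```

```bash
python3 - <<'E'
from h import *
go(.504,-.3705,.0345,-12.6)
E
```

```text
d [-0.0017  0.0042  0.0096] az 0.02 | pos [ 0.5003 -0.3679  0.0441] yaw -12.58 w 0.0214 t 9.5 F [-1.1 -0.4 -2. ]
```

Request:
servo_tool:
  series: "-0.001 0.003 0.003 0 0 0 1; -0.001 0.003 0.005 0 0 0 1; -0.001 0.003 0.005 0 0 0 1; -0.001 0.003 0.005 0 0 0 1"

```text
clock: 9.9
position: [0.5052, -0.3713, 0.0429]
ee_rot: [0.001, 0.78, 0.625, 0.0]
contact_force: [0.6, -1.1, -2.5]
width: 0.0215
gripper_force: 50.5
```

```bash
python3 - <<'E'
from h import *
go(.504,-.3705,.0345,-12.6)
E
```

```text
d [ 0.0005 -0.0014  0.0084] az 0.04 | pos [ 0.5052 -0.3713  0.0429] yaw -12.56 w 0.0215 t 9.9 F [ 0.6 -1.1 -2.5]
```

Request:
servo_tool:
  series: "0 -0.001 0.004 0 0 0 1; 0 -0.001 0.008 0 0 0 1; 0 -0.001 0.009 0 0 0 1; 0 -0.001 0.009 0 0 0 1"

```text
clock: 10.3
position: [0.504, -0.371, 0.0341]
ee_rot: [0.0, 0.78, 0.625, 0.0]
contact_force: [-1.4, 1.6, 4.8]
width: 0.0211
gripper_force: 51.6
```

```bash
python3 - <<'E'
from h import *
go(.504,-.3705,.0345,-12.6)
im=eyes.get_image('scene'); cv2.imwrite('pics/f.png',cv2.resize(im[170:250,100:220],None,fx=5,fy=5)[:,:,::-1])
E
```

```text
d [ 0.0005 -0.0002 -0.0004] az 0.02 | pos [ 0.504  -0.371   0.0341] yaw -12.58 w 0.0211 t 10.3 F [-1.4  1.6  4.8]
```

View pics/f.png

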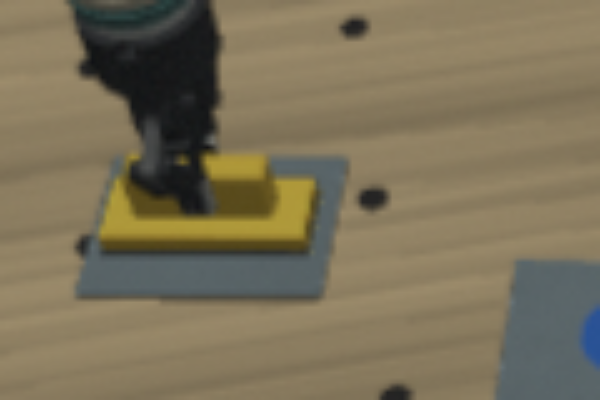

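The shoe lies squarely on its board at crop (210,215). Releasing and moving to the green block.

Request:
servo_tool:
  series: "0 0 0 0 0 0 0.4; 0 0 0 0 0 0 0.4; 0 0 0 0 0 0 0; 0 0 -0.04 0 0 0 0; 0 0 -0.085 0 0 0 0"

```text
clock: 10.85
position: [0.5026, -0.3699, 0.1167]
ee_rot: [-0.003, 0.78, 0.625, -0.0]
contact_force: [0.4, -0.4, 0.2]
width: 0.0851
gripper_force: 0.0
```

Request:
servo_tool:
  series: "0.05 0 0 0 0 0 0; 0.1 0 0 0 0 0 0; 0.15 0 0 0 0 0 0; 0.2 0 0 0 0 0 0; 0.24 0 0 0 0 0 0"

```text
clock: 11.35
position: [0.5562, -0.1341, 0.1181]
ee_rot: [-0.0, 0.78, 0.626, 0.0]
contact_force: [0.0, -1.9, -0.2]
width: 0.0854
gripper_force: 0.0
```

```bash
python3 - <<'E'
from h import *
im=eyes.get_image('top'); cv2.imwrite('pics/g.png',im[:,:,::-1])
V=hsv(im)[:,:,2]
print('shoe',rect('top',blob(im,'yel',(373,206)),.024), 'board',rect('top',blob(im,'gry',(373,206)),.006))
s=eyes.get_image('scene'); cv2.imwrite('pics/g2.png',s[:,:,::-1])
for c in (im,s):
  n='top' if c is im else 'scene'; u=tuple(int(i) for i in pix(n,[[.425,.179,.032]])[0])
  print(n,u,[rect(n,blob(c,'grn',u)&(255*(hsv(c)[:,:,2]>t)).astype(np.uint8),.032) for t in (0,76)])
  u=tuple(int(i) for i in pix(n,[[.434,.002,.028]])[0]); print(rect(n,blob(c,'blu',u),.028))
  u=tuple(int(i) for i in pix(n,[[.499,.397,.006]])[0]); print(rect(n,blob(c,'grn',u),.006),rect(n,blob(c,'gry',u),.006))
go(.425,.179,.11,8.3)
E
```

```text
shoe [ 503.  -369.2   52.1  131.    77.4] board [ 503.6 -370.   110.9  153.7   77.4]
top (181, 226) [array([424.5, 178.2,  47.4,  99.5, -81.6]), array([425.2, 180.2,  45.8,  95.9, -81.3])]
[433.7   5.8  49.6  57.1   6. ]
[499.4 397.4  47.2  98.1 -75.1] [498.4 396.5 110.7 152.7 -74.8]
scene (301, 165) [array([436.1, 175.2,  60.8,  96.1, -81.9]), array([427.7, 177.2,  45.2,  90.5, -81.1])]
[445.7  -2.   51.2  75.  -12.5]
[497.4 396.4  43.7  92.  -74.6] [500.2 395.  110.7 150.8 -74.8]
d [ 0.2756 -0.1946  0.0089] az -20.59 | pos [ 0.5564 -0.1317  0.1181] yaw -12.29 w 0.0856 t 11.45 F [-0.2 -1.1  0.5]
```

Request:
servo_tool:
  series: "0.041 -0.029 0 0 0 -5 0; 0.082 -0.058 0 0 0 -10 0; 0.123 -0.087 0 0 0 -15 0; 0.164 -0.116 0 0 0 -20.5 0; 0.205 -0.144 0 0 0 -20.8 0"

```text
clock: 11.95
position: [0.4597, 0.0951, 0.1182]
ee_rot: [0.0, 0.654, 0.756, 0.0]
contact_force: [0.3, 0.0, -0.2]
width: 0.0855
gripper_force: 0.0
```

Request:
servo_tool:
  series: "0.03 -0.03 0 0 0 0 0; 0.05 -0.06 0 0 0 0 0; 0.05 -0.06 0 0 0 0 0"

```text
clock: 12.25
position: [0.3886, 0.1359, 0.1176]
ee_rot: [-0.002, 0.653, 0.757, -0.002]
contact_force: [0.0, -0.0, -0.6]
width: 0.0852
gripper_force: 0.0
```

```bash
python3 - <<'E'
from h import *
go(.4255,.1795,.012,8.5)
E
```

```text
d [0.0377 0.0435 0.1053] az -0.1 | pos [0.3886 0.1359 0.1176] yaw 8.4 w 0.0852 t 12.25 F [ 0.  -0.  -0.6]
```

Request:
servo_tool:
  series: "0.038 0.043 0 0 0 0 0; 0.038 0.043 0.02 0 0 0 0; 0.038 0.043 0.05 0 0 0 0; 0.038 0.043 0.055 0 0 0 0; 0.038 0.043 0.055 0 0 0 0"

```text
clock: 12.75
position: [0.4307, 0.1781, 0.0624]
ee_rot: [-0.001, 0.655, 0.756, -0.001]
contact_force: [0.4, 0.1, 1.1]
width: 0.0854
gripper_force: 0.0
```

```bash
python3 - <<'E'
from h import *
go(.4255,.1795,.010,8.5)
im=eyes.get_image('scene'); cv2.imwrite('pics/i.png',cv2.resize(im[110:190,240:360],None,fx=5,fy=5)[:,:,::-1])
E
```

```text
d [ 0.0022 -0.0048  0.0524] az -0.32 | pos [0.4307 0.1781 0.0624] yaw 8.18 w 0.0854 t 12.75 F [0.4 0.1 1.1]
```

View pics/i.png

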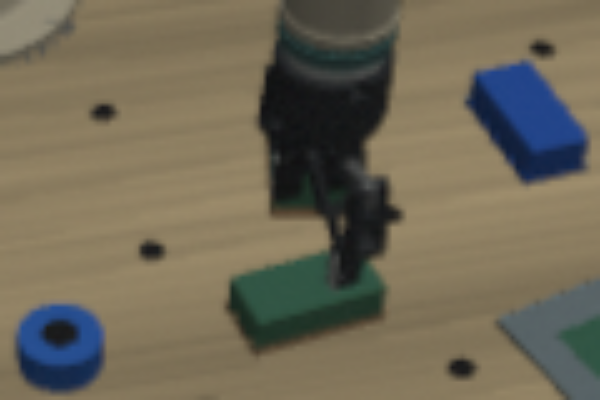

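The crop shows the gripper above the small green block (crop 305,300), with the large green block behind it and clear. Descending.

Request:
servo_tool:
  series: "0.001 -0.003 0.025 0 0 -0.3 0; 0.001 -0.003 0.052 0 0 -0.3 0; 0.001 -0.003 0.052 0 0 -0.3 0; 0.001 -0.003 0.052 0 0 -0.3 1; 0.001 -0.003 0.052 0 0 -0.3 1"

```text
clock: 13.3
position: [0.4295, 0.1797, 0.0128]
ee_rot: [0.001, 0.653, 0.758, 0.001]
contact_force: [0.4, 0.6, -0.2]
width: 0.0589
gripper_force: 0.0
```

Request:
servo_tool:
  series: "0 0 0 0 0 0 1; 0 0 0 0 0 0 1; 0 0 0 0 0 0 1; 0 0 0 0 0 0 1"

```text
clock: 13.7
position: [0.4292, 0.1797, 0.0129]
ee_rot: [0.001, 0.653, 0.758, 0.001]
contact_force: [-0.3, -0.7, 7.2]
width: 0.0489
gripper_force: 52.4
```

Request:
servo_tool:
  series: "0 0 -0.03 0 0 0 1; 0 0 -0.06 0 0 0 1; 0 0 -0.08 0 0 0 1; 0 0 -0.08 0 0 0 1"

```text
clock: 14.1
position: [0.4306, 0.1802, 0.0946]
ee_rot: [0.002, 0.653, 0.758, 0.003]
contact_force: [0.2, 0.0, -1.0]
width: 0.0488
gripper_force: 52.8
```

```bash
python3 - <<'E'
from h import *
go(.499,.397,.1,15.2)
E
```

```text
d [ 0.2043  0.0999 -0.0044] az -6.67 | pos [0.4306 0.1802 0.0946] yaw 8.53 w 0.0488 t 14.1 F [ 0.2  0.  -1. ]
```

Request:
servo_tool:
  series: "0.042 0.02 0 0 0 -3 1; 0.084 0.041 0 0 0 -6.7 1; 0.126 0.062 0 0 0 -6.7 1; 0.168 0.082 0 0 0 -6.7 1; 0.204 0.1 0 0 0 -6.7 1"

```text
clock: 14.6
position: [0.4965, 0.3981, 0.0901]
ee_rot: [-0.0, 0.607, 0.795, -0.0]
contact_force: [0.7, -1.2, -0.1]
width: 0.0488
gripper_force: 52.7
```

Request:
servo_tool:
  series: "0 0 0.02 0 0 0 1; 0 0 0.045 0 0 0 1; 0 0 0.06 0 0 0 1; 0 0 0.06 0 0 0 1; 0 0 0.06 0 0 0 1"

```text
clock: 15.1
position: [0.4963, 0.3958, 0.0305]
ee_rot: [-0.0, 0.607, 0.795, -0.001]
contact_force: [1.2, 1.1, -1.3]
width: 0.049
gripper_force: 52.7
```

```bash
python3 - <<'E'
from h import *
go(.499,.397,.0189,15.2)
E
```

```text
d [0.0004 0.003  0.0116] az 0.02 | pos [0.4963 0.3958 0.0305] yaw 15.22 w 0.049 t 15.1 F [ 1.2  1.1 -1.3]
```

Request:
servo_tool:
  series: "0 0.003 0.005 0 0 0 1; 0 0.003 0.009 0 0 0 1; 0 0.003 0.012 0 0 0 1; 0 0.003 0.012 0 0 0 1; 0 0.003 0.012 0 0 0 1"

```text
clock: 15.6
position: [0.4995, 0.3967, 0.0193]
ee_rot: [0.0, 0.607, 0.795, -0.0]
contact_force: [-0.1, 0.2, -0.4]
width: 0.0486
gripper_force: 52.7
```

```bash
python3 - <<'E'
from h import *
go(.499,.397,.0189,15.2)
E
```

```text
d [ 0.0004 -0.0004  0.0004] az 0.02 | pos [0.4995 0.3967 0.0193] yaw 15.22 w 0.0486 t 15.6 F [-0.1  0.2 -0.4]
```

Request:
servo_tool:
  series: "0 0 0.001 0 0 0 1; 0 0 0.001 0 0 0 0.2; 0 0 0.001 0 0 0 0; 0 0 0.001 0 0 0 0; 0 0 -0.03 0 0 0 0"

```text
clock: 16.1
position: [0.4965, 0.3949, 0.0454]
ee_rot: [-0.002, 0.607, 0.794, -0.004]
contact_force: [-0.0, -0.2, -0.9]
width: 0.0851
gripper_force: 0.0
```

Request:
servo_tool:
  series: "0 0 -0.03 0 0 0 0; -0.04 0 -0.06 0 0 0 0; -0.09 0 -0.06 0 0 0 0; -0.14 0 -0.06 0 0 0 0; -0.18 0 -0.06 0 0 0 0"

```text
clock: 16.6
position: [0.5472, 0.2209, 0.1096]
ee_rot: [0.001, 0.607, 0.795, 0.0]
contact_force: [0.1, 0.9, -0.1]
width: 0.0853
gripper_force: 0.0
```

```bash
python3 - <<'E'
from h import *
im=eyes.get_image('top'); cv2.imwrite('pics/j.png',im[:,:,::-1]); s=eyes.get_image('scene'); cv2.imwrite('pics/j2.png',s[:,:,::-1])
print('block',rect('top',blob(im,'grn',(110,200)),.03)); 
m=blob(im,'grn',(110,200))&(255*(hsv(im)[:,:,2]>76)).astype(np.uint8);print(rect('top',m,.038))
# puck: black dot centre on top
for n,c in (('top',im),('scene',s)):
  u=pix(n,[[.434,.002,.028]])[0].astype(int); w=np.zeros(c.shape[:2],np.uint8); cv2.circle(w,tuple(int(i) for i in u),6,255,-1)
  d=(hsv(c)[:,:,2]<60)&(w>0); v,uu=np.nonzero(d); print(n,len(v),ray(n,[[uu.mean(),v.mean()]],.028))
print('disc',rect('top',blob(im,'blu',(290,155)),.006),rect('scene',blob(s,'blu',(226,237)),.006),rect('top',blob(im,'gry',(290,155)),.006),rect('scene',blob(s,'gry',(226,237)),.006))
go(.434,.002,.1,0)
E
```

```text
block [500.7 415.6  38.1 140.3 -75.1]
[504.1 395.1  37.8  87.3 -75.2]
top 53 [[0.43442342 0.00217544]]
scene 22 [[0.43259507 0.00098633]]
disc [ 648.1 -123.4   55.3   57.   -88.1] [ 648.8 -126.1   52.3   53.2  -10.2] [ 648.2 -123.5  111.2  152.1   75.8] [ 649.1 -126.3  111.6  150.3   75.7]
d [-0.1797 -0.166   0.0098] az 14.94 | pos [0.548  0.2185 0.1094] yaw 14.94 w 0.0852 t 16.7 F [-0.4  1.1  0.6]
```

Request:
servo_tool:
  series: "-0.036 -0.033 0 0 0 5 0; -0.072 -0.066 0 0 0 10 0; -0.108 -0.1 0 0 0 15 0; -0.144 -0.133 0 0 0 15 0; -0.178 -0.165 0 0 0 15 0"

```text
clock: 17.2
position: [0.4332, 0.0072, 0.1093]
ee_rot: [0.0, 0.705, 0.709, 0.0]
contact_force: [0.3, -0.3, -0.0]
width: 0.0853
gripper_force: 0.0
```

Request:
servo_tool:
  series: "0 0 0.02 0 0 0 0; 0 0 0.04 0 0 0 0; 0 0 0.04 0 0 0 0; 0 0 0.04 0 0 0 0"

```text
clock: 17.6
position: [0.4343, 0.0085, 0.0693]
ee_rot: [-0.0, 0.706, 0.709, -0.0]
contact_force: [1.0, -0.1, -0.5]
width: 0.0854
gripper_force: 0.0
```

```bash
python3 - <<'E'
from h import *
go(.434,.002,.010,0)
E
```

```text
d [-0.0065 -0.0003  0.0593] az 0.24 | pos [0.4343 0.0085 0.0693] yaw 0.24 w 0.0854 t 17.6 F [ 1.  -0.1 -0.5]
```

Request:
servo_tool:
  series: "-0.0065 0 0.03 0 0 0 0; -0.0065 0 0.062 0 0 0 0; -0.0065 0 0.062 0 0 0 0; -0.0065 0 0.062 0 0 0 0; -0.0065 0 0.062 0 0 0 1"

```text
clock: 18.1
position: [0.4359, 0.0017, 0.0087]
ee_rot: [0.001, 0.705, 0.709, 0.001]
contact_force: [1.0, 1.0, 0.5]
width: 0.0735
gripper_force: 0.0
```

Request:
servo_tool:
  series: "0 0 0 0 0 0 1; 0 0 0 0 0 0 1; 0 0 0 0 0 0 1; 0 0 0 0 0 0 1"

```text
clock: 18.5
position: [0.4356, 0.0016, 0.009]
ee_rot: [0.001, 0.706, 0.709, 0.001]
contact_force: [-0.2, 1.1, 7.2]
width: 0.0582
gripper_force: 52.0
```

```bash
python3 - <<'E'
from h import *
go(.648,-.1237,.1,0)
E
```

```text
d [-0.1261  0.2122 -0.0902] az 0.23 | pos [0.4356 0.0016 0.009 ] yaw 0.23 w 0.0582 t 18.5 F [-0.2  1.1  7.2]
```

Request:
servo_tool:
  series: "0 0 -0.03 0 0 0 1; 0 0 -0.06 0 0 0 1; 0 0 -0.08 0 0 0 1; 0 0 -0.08 0 0 0 1"

```text
clock: 18.9
position: [0.4369, 0.0012, 0.0906]
ee_rot: [0.003, 0.706, 0.709, 0.002]
contact_force: [1.4, -0.3, -0.4]
width: 0.0581
gripper_force: 54.8
```

```bash
python3 - <<'E'
from h import *
go(.648,-.1237,.1,0)
E
```

```text
d [-0.1258  0.2106 -0.0075] az 0.24 | pos [0.4369 0.0012 0.0906] yaw 0.24 w 0.0581 t 18.9 F [ 1.4 -0.3 -0.4]
```

Request:
servo_tool:
  series: "-0.025 0.042 0 0 0 0 1; -0.05 0.084 0 0 0 0 1; -0.075 0.126 0 0 0 0 1; -0.1 0.168 0 0 0 0 1; -0.126 0.21 0 0 0 0 1"

```text
clock: 19.4
position: [0.6457, -0.1244, 0.0862]
ee_rot: [-0.001, 0.706, 0.708, -0.0]
contact_force: [0.7, 0.7, -0.6]
width: 0.058
gripper_force: 54.7
```

Request:
servo_tool:
  series: "0 0 0.02 0 0 0 1; 0 0 0.045 0 0 0 1; 0 0 0.06 0 0 0 1; 0 0 0.06 0 0 0 1; 0 0 0.06 0 0 0 1"

```text
clock: 19.9
position: [0.6444, -0.1235, 0.0266]
ee_rot: [-0.0, 0.706, 0.708, -0.0]
contact_force: [0.4, 1.0, -0.5]
width: 0.0579
gripper_force: 54.7
```

```bash
python3 - <<'E'
from h import *
go(.648,-.1237,.015,0)
s=eyes.get_image('scene'); cv2.imwrite('pics/k2.png',s[:,:,::-1])
im=eyes.get_image('top'); 
m=blob(im,'grn',(110,200))&(255*(hsv(im)[:,:,2]>76)).astype(np.uint8);print(rect('top',m,.038),rect('top',blob(im,'grn',(110,200)),.038))
print('board',rect('top',blob(im,'gry',(110,200)),.006))
print(rect('scene',blob(s,'grn',(365,172)),.038))
E
```

```text
d [-0.0002  0.0036  0.0116] az 0.22 | pos [ 0.6444 -0.1235  0.0266] yaw 0.22 w 0.0579 t 19.9 F [ 0.4  1.  -0.5]
[498.7 398.3  46.3  94.4 -74.7] [495.7 394.5  54.5 100.2 -75.2]
board [494.4 396.6 118.1 150.3 -74.8]
[509.7 388.1  57.1 104.9 -75. ]
```

Block measured home within about 1.5 mm. Lowering the puck.

Request:
servo_tool:
  series: "0 0.003 0.005 0 0 0 1; 0 0.003 0.009 0 0 0 1; 0 0.003 0.012 0 0 0 1; 0 0.003 0.0125 0 0 0 1; 0 0.003 0.0125 0 0 0 1"

```text
clock: 20.5
position: [0.6479, -0.1236, 0.0151]
ee_rot: [0.0, 0.706, 0.708, 0.0]
contact_force: [-0.5, 0.5, 2.6]
width: 0.0584
gripper_force: 54.9
```

```bash
python3 - <<'E'
from h import *
go(.648,-.1237,.015,0)
E
```

```text
d [-0.0001  0.0001  0.0001] az 0.22 | pos [ 0.6479 -0.1236  0.0151] yaw 0.22 w 0.0584 t 20.5 F [-0.5  0.5  2.6]
```

Request:
servo_tool:
  series: "0 0 0 0 0 0 0.2; 0 0 0 0 0 0 0; 0 0 0 0 0 0 0; 0 0 -0.03 0 0 0 0; 0 0 -0.07 0 0 0 0"

```text
clock: 21.0
position: [0.6458, -0.1231, 0.0827]
ee_rot: [-0.003, 0.706, 0.708, -0.002]
contact_force: [1.4, 0.6, 0.0]
width: 0.0854
gripper_force: 0.0
```

Request:
servo_tool:
  series: "0 -0.04 -0.03 0 0 0 0; 0 -0.09 -0.05 0 0 0 0; 0 -0.14 -0.08 0 0 0 0; 0 -0.19 -0.1 0 0 0 0; 0 -0.24 -0.1 0 0 0 0"

```text
clock: 21.5
position: [0.4226, -0.1251, 0.1854]
ee_rot: [0.003, 0.706, 0.709, 0.001]
contact_force: [0.2, -1.1, 0.1]
width: 0.0856
gripper_force: 0.0
```

Request:
servo_tool:
  series: "-0.04 -0.02 0 0 0 0 0; -0.08 -0.04 0 0 0 0 0; -0.08 -0.06 0 0 0 0 0; -0.08 -0.06 0 0 0 0 0"

```text
clock: 21.9
position: [0.3604, -0.2049, 0.1832]
ee_rot: [-0.001, 0.707, 0.707, -0.0]
contact_force: [-0.1, 0.3, 0.4]
width: 0.0853
gripper_force: 0.0
```

```bash
python3 - <<'E'
from h import *
im=eyes.get_image('top');s=eyes.get_image('scene')
cv2.imwrite('pics/l.png',np.vstack([cv2.resize(im[120:245,70:410],(780,287)),cv2.resize(s[120:290,100:410],(540,296),interpolation=cv2.INTER_CUBIC)[:,:].repeat(1,0) if 0 else cv2.copyMakeBorder(cv2.resize(s[120:290,100:410],(540,296)),0,0,0,240,0)])[:,:,::-1])
print('puck',rect('top',blob(im,'blu',(290,155)),.034),'board',rect('top',blob(im,'gry',(290,155)),.006))
w=np.zeros(im.shape[:2],np.uint8);u=pix('top',[[.648,-.1237,.034]])[0].astype(int);cv2.circle(w,tuple(map(int,u)),6,255,-1)
v,uu=np.nonzero((hsv(im)[:,:,2]<60)&(w>0)); print('dot',len(v),ray('top',[[uu.mean(),v.mean()]],.034))
V=hsv(im)[:,:,2]
for t in (76,78):print('blk',rect('top',blob(im,'grn',(110,200))&(255*(V>t)).astype(np.uint8),.038),rect('top',blob(im,'gry',(110,200)),.006))
print('shoe',rect('top',blob(im,'yel',(373,206)),.024))
m=blob(im,'red',(210,156)); m[V<98]=0; print('sq',ell('top',cv2.morphologyEx(m,cv2.MORPH_CLOSE,np.ones((3,3))),.031)[:3])
go(0,0,0,0)
E
```

```text
puck [ 645.2 -121.5   57.7   63.4  -13.1] board [ 648.2 -123.5  111.2  152.1   75.8]
dot 48 [[ 0.64819622 -0.122905  ]]
blk [498.7 398.2  46.3  94.7 -74.7] [498.4 396.5 110.7 152.7 -74.8]
blk [498.8 398.2  46.1  94.7 -74.7] [498.4 396.5 110.7 152.7 -74.8]
shoe [ 503.9 -370.    50.8  129.6   77.7]
sq (array([637.6, 111. ]), np.float64(357.71), array([ 0.5, -0.9]))
d [ 0.2057 -0.3626  0.183 ] az 0.16 | pos [ 0.363  -0.2047  0.1834] yaw 0.16 w 0.0854 t 22.0 F [ 0.  -0.3  0.2]
```

View pics/l.png

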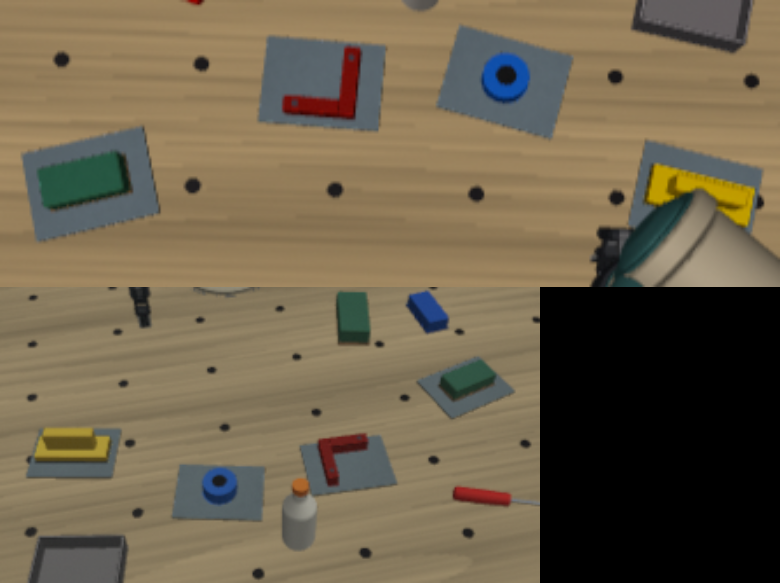

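The final views show each aid upright on its own board: block at (83,180), square at (325,85), puck at (506,76), shoe at (700,193). The glue bottle is still standing at (298,520), and the gripper is clear.

```bash
python3 -c "
from rig import manip
print(manip.sign_off())"
```

```text
the job is handed in; nothing more can be done
None
```

All four aids are back upright on their own boards, each measured within about 2 mm of its silhouette. The square came off the yellow board before the shoe went on, the glue bottle is untouched, and the job was handed in at about 22 s of the 112 s allowed.

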